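# Clear the mills and put out the cheese slicer

## Task

Two wooden pepper mills stand in the way in front of the slanted utensil holder: first set both of them upright on the serving tray, beside the sugar jar. Then draw the cheese slicer out of its pocket along the slope and gently lay it flat, the same side up, its whole length on the wooden cheese board nearest you, not touching any cheese. Leave the spoon in the holder, the jar and the cheeses where they are, and never let a mill tip over.

Things in the scene. Friction and masses are not known exactly. Their poses are not given: they have to be found in the camera images.
- holder: Fixed holder: dark wood foot 150x176x6 mm, two open steel pockets at y = -45 and +45 mm, leaning 50 deg from vertical: axis floor to mouth (-0.766, 0, 0.643), roughly toward the robot. Pocket 145 mm long, outside 36 x 74 (along y), walls 3; bottom centre x 60, z 20; mouth centre x -51, z 113; front lip x -63, z 99. Origin: middle of the foot's underside, z up.
- holder_floor (a point): Point midway between the two pockets at the height of the pocket floors.
- slicer: Cheese slicer, 216 mm, 75 g: wooden handle 20x20 mm (x -108 to 2, z 0 to 20 mm), thin neck, flat steel blade 60 wide, 2 thick (x 38 to 108, z 1 to 8). Origin: middle of its length on its underside; x handle to blade, z up when flat. Starts blade down in either pocket, x down the slope, some 74 mm of handle out.
- slicer_tip (a point): Middle of the blade's front edge (slicer x = 108 mm, z = 2 mm).
- slicer_butt (a point): End of the slicer's handle (slicer x = -108 mm, z = 10 mm).
- spoon: Steel spoon, 216 mm long: round handle of 12 mm diameter, bowl 44 mm wide; frame laid out as the slicer's. Stands in the other pocket, handle out; stays there.
- mill_a: Turned dark wooden pepper mill, 155 mm high, 53 mm diameter at the body, 46 mm at the head (96 to 146 mm up, the head does not turn), 0.24 kg. Origin: centre of its foot, z up. It stands close before the holder between the two handles (about 9 mm from each).
- mill_b: A second, identical mill, origin likewise. It stands in front of mill_a, nearer the robot, some 20 to 40 mm between them.
- tray: Fixed wooden tray on four short feet, 330 mm (its x) by 130 mm (its y); its floor's upper face is 32 mm above the origin, rim top 42 mm, rim 6 mm thick, a small steel handle at each short end (to 54 mm high). Origin: centre of the tray at table level, under its feet.
- jar: White sugar jar, 93 mm diameter, 110 mm high, near the middle of the tray; a free space at each end of the tray. Origin: centre of its foot.
- board: Fixed beech cheese board, 235 mm (its x) by 385 mm (its y), 22 mm thick. Origin: centre of its underside. Cheeses stand along its -x half; the +x half (toward the holder) is free.
- wedge: Cheese wedge on the board, 59 x 85 x 31 mm. Origin: centre of underside.
- brie: Piece of white cheese on the board, 60 x 47 x 37 mm. Origin: centre of underside.
- round: Small round waxed cheese on the board, 68 mm diameter, 40 mm high. Origin: centre of underside.
Mind the look-alikes: they are no part of the job. What is shaped like the mill_a but blue is not meant.

How it is judged (in metres and radians):
On the way, in this order (a step that is already met when the one before it is completed fails the run):
1. both mills stand upright on the tray, let go (x of mill_a in the frame of tray between -0.15 and 0.15 m and y of mill_a in the frame of tray between -0.05 and 0.05 m and z of mill_a in the frame of tray between 0.026 and 0.041 m and angle between each of mill_a, mill_b's own z axis and vertical below 0.1 rad and contact force between each of mill_a, mill_b and the fingers below 0.1 N and x of mill_b in the frame of tray between -0.15 and 0.15 m and y of mill_b in the frame of tray between -0.05 and 0.05 m and z of mill_b in the frame of tray between 0.026 and 0.041 m), for 0.2 s.
2. the slicer is drawn wholly out of the holder (distance between slicer_tip and holder_floor above 0.17 m), for 0.1 s.
At the end, for the whole second after the job is handed in: Mills upright (0.1 rad) and released on the tray floor, centres within 150 x 50 mm of its centre. Slicer at rest flat (0.2 rad), right way up, on the board, both ends within its outline (4 mm grace), touching no cheese. Spoon, jar and cheeses within 30 mm of their starts (all of step 1 and x of slicer_tip in the frame of board between -0.122 and 0.122 m and y of slicer_tip in the frame of board between -0.196 and 0.196 m and z of slicer_tip in the frame of board between 0.015 and 0.042 m and x of slicer_butt in the frame of board between -0.122 and 0.122 m and y of slicer_butt in the frame of board between -0.196 and 0.196 m and z of slicer_butt in the frame of board between 0.015 and 0.042 m and angle between slicer's own z axis and vertical below 0.2 rad and contact force between slicer and wedge below 0.05 N and contact force between slicer and brie below 0.05 N and contact force between slicer and round below 0.05 N and linear speed of slicer below 0.03 m/s and distance of each of spoon, jar, wedge, brie, round from where it was at the start of the episode below 0.03 m).
It fails at once if a mill is tipped over (angle between any of mill_a, mill_b's own z axis and vertical above 0.7 rad).
It fails at once if the spoon, the jar or a cheese is moved by more than 40 mm (distance of any of spoon, jar, wedge, brie, round from where it was at the start of the episode above 0.04 m).
It fails at once if the slicer falls (moves down freely, faster than 1.2 m/s) (linear speed of slicer above 1.2 m/s).
It also fails if it takes over 72 s, if anything falls off the work surface, if the arm or the gripper's body presses on something with over 40 N, if the wrist force passes 120 N, or if a joint passes its speed limit or range.

## Robot

A 6-joint arm with a two-finger parallel gripper is mounted at the origin on a cart in front of the work surface, level with it; the furniture and walls round the work are solid. World frame = base frame: x ahead of the robot, y to its left, z up, the work surface at z = 0. Lengths are in mm, angles in degrees, forces in N, time in s.
With the tool pointing down it reaches from about 300 to 850 mm from the base axis. Payload 4.2 kg.
Tool frame: the origin (TCP) lies on the centre line of the jaws, within the pads' length; the fingertips stand 14 mm ahead of it and the grasp point (between the pads) lies 5 mm behind it (env.finger_overhang is the z of the fingertips in the tool frame, in mm); z points along the fingers, y is the line along which they close (so a half turn about z gives the same grasp; the last joint's range is limited). The gripper opens to 91 mm and grips with 3 to 60 N. Pads are 32 mm wide; open, the fingers measure 118 mm over their backs; the gripper's body (76 mm by 178 mm) begins 60 mm behind the grasp point.
Start: joints at [-77.12, 18.312, 89.639, -0, 72.044, -1.146], TCP at [139.36, -557.871, 227.976] pointing down, gripper open.
Joint ranges: [-177.97, 177.97], [-48.28, 115.42], [12.27, 149.76], [-77.06, 257.06], [2.81, 150.46], [-146.56, 146.56]. Speed limits (degrees/s): [147.25, 147.25, 180, 180, 180, 180].

## Interface

Orientations are given as [roll, pitch, yaw] about the fixed x, y, z axes, in that order (R = Rz(yaw) Ry(pitch) Rx(roll)).
In Python, from workcell import sensors, viewer, env gives the robot as it stands. The module is installed in compiled form; this text tells all that it offers.
- The arm moves only by the tool step_arm, never from a script. Its argument "plan" is one flat list of numbers, 6 for each row, row after row: the shift along the tool's x, y, z in cm, then the turn, a rotation vector about the tool's x, y, z in rad. In form: [x, y, z, wx, wy, wz, x, y, z, wx, wy, wz, ...]. A call has 1 to 5 rows; each row shifts and turns the commanded pose from where the row before left it, along the tool's axes as they then stand; what a row does not reach is not made up. A row lasts 1/12 s, in which the tool goes at most 41.7 mm and 7.16 degrees, less where a joint would pass 70% of its speed; a pose out of reach is approached as far as the arm can. A call is refused whole if a number of a shift passes 4.17 or a number of a turn 0.125, either way. A call with a gripper value outside its range is refused whole. "hand" is the finger opening in cm, from 0 to 9.12, set as the call begins (left out, the last holds). The fingers move at their own pace and stop on an object; "newtons" is the grip in N (left out, the last holds). Time passes only in rows, so rows that do not move let the fingers close. It gives the time, the measured TCP pose, the force, the opening and the grip force at its end, in the units of the state.
- sensors.state(): the state, without advancing time (a new reading comes with each control period).
- viewer.grab_frame(name): name is "side" or "top"; returns a dict with "img" (480x640x3 uint8, red, green, blue), "fx", "fy", "cx", "cy" (pixels), "k1" (the pictures are not rectified: a ray, as slopes to the right and down, at radius r is drawn at 1 + k1 r^2 times it, then the intrinsics apply), "position" and "attitude" of the camera in the world. Camera axes: x right, y down, z forward; pixel columns grow to the right and rows downward; lengths in mm; the calibration is good to about 2 mm. A picture is of the moment at which its call begins. There is no depth.
- env.job_done(): hands the job in; it is judged then, once.
Trained networks look in a picture, given as the dict that the camera call returned (one of the last four; its "shot" number tells which), for a name from the list of things; names that differ only in an ending like _2 or _b are one class to them, and where a whole thing is asked for, a point or a joint stands for the part that bears it (a point fixed in the world has none). Each returns a list of dicts, best first, with "score" (0 to 1); they miss things now and then, are a little off and sometimes report something else, mostly with a low value. They report only what shows in the picture. A call takes as long as a camera call. They do not tell look-alikes from the thing itself.
- viewer.boxes_of(name, picture): "location" ([column, row] in pixels, amid what is visible of it).
- viewer.pinpoint(name, picture): "location" ([column, row] in pixels: a listed point, or the origin of a listed thing).
The state is a dict: "time_s": time; "qpos": joint angles; "qvel": joint speeds; "effort": joint torques, N m; "ee_pos": TCP position; "ee_rot": TCP orientation; "force": force on the tool from outside, world axes, zero at the start; "torque": the same for the moment, N m; "gripper_width": finger opening in mm; "gripper_force": force on a finger pad.
Only numpy, scipy, OpenCV 4.12 (cv2) and the standard library are available. Lean on these libraries where they do the work, as an engineer would, in place of code of your own. Each camera call takes 0.05 s, during which the arm holds its last target. There are 200 camera calls.

## Working session

There is one attempt and no reset: what is moved stays moved. The work goes in short steps, Python scripts to look and compute and a tool call to move; the robot and the scene stay as the last step left them, time stands still between calls to the robot, and variables do not carry over. Pictures are saved under pics/ and viewed, at most 10 in all, crops included, and the job is handed in when it is done.

Besides the shell and the picture viewer there is one more tool, called after ">>>" by a JSON object that holds its "name" and its "arguments". step_arm: Moves the arm, as the interface text tells. Its arguments: {"type":"object","properties":{"plan":{"type":"array","items":{"type":"number"}},"hand":{"type":"number"},"newtons":{"type":"number"}},"required":["plan"]}

```bash
mkdir -p pics; ls
cat > h.py <<'E'
import numpy as np, cv2
from workcell import sensors, viewer, env
from scipy.spatial.transform import Rotation as R
def cam(p):
    a=np.array(p['attitude'],float)
    M=a if a.shape==(3,3) else (R.from_euler('xyz',a,degrees=True).as_matrix() if a.size==3 else R.from_quat(a).as_matrix())
    return np.array(p['position'],float),M
def ray(p,uv):
    d=np.array([(uv[0]-p['cx'])/p['fx'],(uv[1]-p['cy'])/p['fy']]); s=d.copy()
    for _ in range(20): s=d/(1+p['k1']*(s@s))
    o,M=cam(p); v=M@np.array([s[0],s[1],1]); return o,v/np.linalg.norm(v)
def proj(p,X):
    o,M=cam(p); c=M.T@(np.array(X,float)-o); s=c[:2]/c[2]; s=s*(1+p['k1']*(s@s))
    return s*[p['fx'],p['fy']]+[p['cx'],p['cy']]
def tri(r1,r2):
    (a,u),(b,v)=r1,r2
    t=np.linalg.lstsq(np.stack([u,-v],1),b-a,rcond=None)[0]
    p,q=a+t[0]*u,b+t[1]*v; return (p+q)/2,np.linalg.norm(p-q)
def atz(r,z): return r[0]+r[1]*(z-r[0][2])/r[1][2]
E
cat > a.py <<'E'
from h import *
P={n:viewer.grab_frame(n) for n in('side','top')}
for n in P: cv2.imwrite(f'pics/{n}0.png',P[n]['img'][:,:,::-1]); print(n,{k:v for k,v in P[n].items() if k!='img'})
for o in 'holder holder_floor slicer slicer_tip slicer_butt spoon mill_a tray jar board wedge brie round'.split():
    L={n:viewer.pinpoint(o,P[n]) for n in P}
    for n in P: print(o,n,[(np.round(d['location']).tolist(),round(d['score'],2)) for d in L[n][:5]])
    for a in L['side'][:4]:
        for b in L['top'][:4]:
            X,e=tri(ray(P['side'],a['location']),ray(P['top'],b['location']))
            if e<12: print('   ',X.round(),e.round(1))
print(sensors.state())
E
python3 a.py
```

```text
pics
side {'fx': 527.5542604132021, 'fy': 527.5542604132021, 'cx': 321.76423297704025, 'cy': 239.22917062224084, 'k1': -0.0405904145854859, 'position': array([482.11428374, 717.84439907, 807.10595868]), 'attitude': array([-130.28199825,    0.90641057, -175.53479273]), 'shot': 1}
top {'fx': 533.6525907962184, 'fy': 533.6525907962184, 'cx': 314.82721147115683, 'cy': 239.55197991980137, 'k1': -0.05896473153501791, 'position': array([ 327.32701645,  -98.59496074, 1214.87975475]), 'attitude': array([-169.84603779,    0.19918273,  -90.0744575 ]), 'shot': 2}
holder side [([277.0, 303.0], 0.68)]
holder top [([281.0, 195.0], 0.97), ([432.0, 227.0], 0.57)]
    [647. -17.   5.] 4.1
holder_floor side [([250.0, 290.0], 0.63)]
holder_floor top [([285.0, 171.0], 0.56), ([256.0, 279.0], 0.53)]
    [700. -25.  30.] 0.2
slicer side [([281.0, 296.0], 0.98)]
slicer top [([255.0, 199.0], 0.55)]
    [623.  36.  81.] 4.1
slicer_tip side []
slicer_tip top [([433.0, 226.0], 0.54)]
slicer_butt side [([318.0, 275.0], 0.86)]
slicer_butt top [([237.0, 221.0], 0.72)]
    [552.  62. 167.] 3.7
spoon side [([295.0, 
[... 935 characters left out ...]
, ([293.0, 205.0], 0.31)]
{'time_s': 1.4, 'qpos': array([-7.71196465e+01,  1.83121165e+01,  8.96407816e+01, -5.02737510e-04,
        7.20442027e+01, -1.14397446e+00]), 'qvel': array([-0.04822442, -0.06561394, -0.00671221,  0.01112145, -0.05458715,
       -0.03753809]), 'effort': array([-1.85380522e-03, -4.12355590e+01, -2.32229644e+01,  7.26106460e-02,
        3.76729213e-02,  2.56352140e-07]), 'ee_pos': array([ 139.35892808, -557.85631032,  227.96165908]), 'ee_rot': array([1.79997111e+02, 5.36046595e-04, 1.40244830e+01]), 'force': array([ 0.02855553, -0.07494303, -1.72450382]), 'torque': array([-0.00092022, -0.0790423 , -0.02809245]), 'gripper_force': 0.0, 'gripper_width': 91.4138350174797}
```

View pics/side0.png

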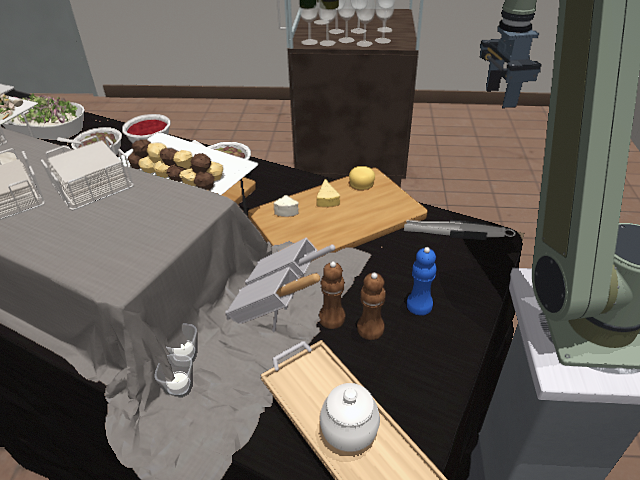

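View pics/top0.png

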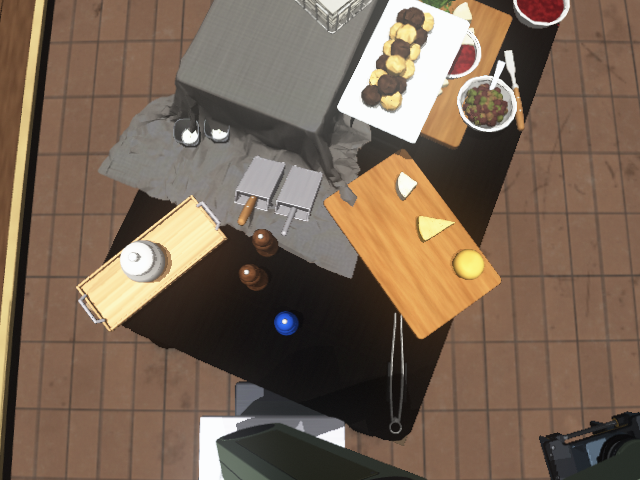

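Side view: brown mills at about (332,295) and (372,305), blue look-alike at (422,282). Slicer (wooden handle) at (300,285), spoon (steel) at (320,250), tray at (350,430), board at (340,210). The top view shows brown mills at (264,243) and (254,278), with the blue one at (286,322). The brown ones are meant: mill_a is (332,295) side / (264,243) top, next to the holder. mill_b is the other brown one. I'll check this in an enlarged crop.

Run:
```python
import cv2,numpy as np
s=cv2.imread('pics/side0.png')[225:345,220:440]; t=cv2.imread('pics/top0.png')[150:300,205:405]
cv2.imwrite('pics/cs.png',cv2.resize(s,None,fx=3.6,fy=3.6,interpolation=2)); cv2.imwrite('pics/ct.png',cv2.resize(t,None,fx=4,fy=4,interpolation=2))
```

```text
(no output)
```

View pics/cs.png

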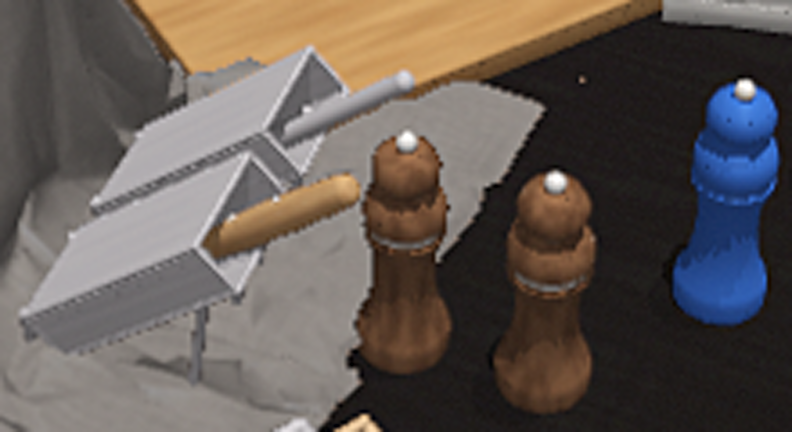

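View pics/ct.png

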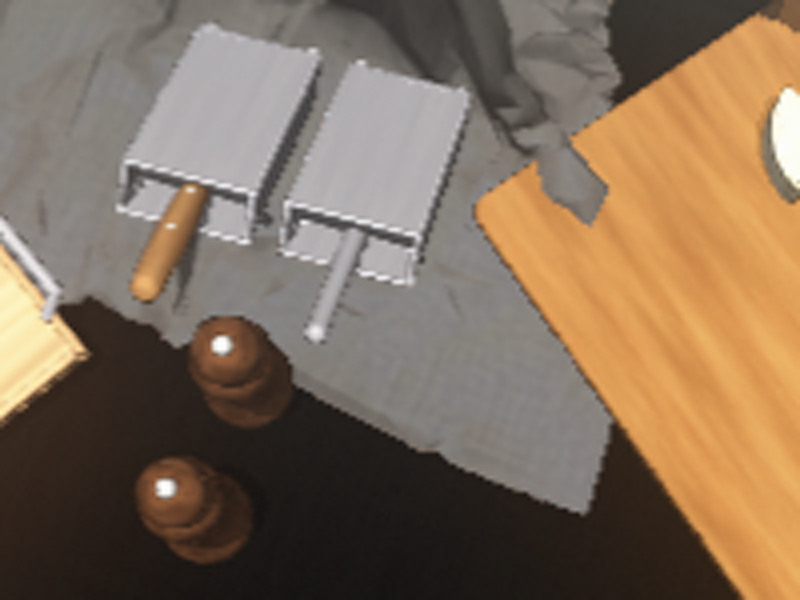

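```bash
cat > b.py <<'E'
from h import *
from scipy.optimize import least_squares
S=dict(fx=527.5542604132021,fy=527.5542604132021,cx=321.76423297704025,cy=239.22917062224084,k1=-0.0405904145854859,position=[482.11428374,717.84439907,807.10595868],attitude=[-130.28199825,0.90641057,-175.53479273])
T=dict(fx=533.6525907962184,fy=533.6525907962184,cx=314.82721147115683,cy=239.55197991980137,k1=-0.05896473153501791,position=[327.32701645,-98.59496074,1214.87975475],attitude=[-169.84603779,0.19918273,-90.0744575])
def c(u,v):return (220+u/3.6,225+v/3.6)
def t(u,v):return (205+u/4,150+v/4)
if __name__=='__main__':
    for n,a,b in [('knob_a',c(407,142),t(222,345)),('knob_b',c(555,183),t(165,488)),('sbutt',c(350,188),t(145,285)),('spbutt',c(405,82),t(317,332)),
      ('sl_mouth1',c(200,250),t(127,165)),('sl_mouth2',c(250,155),t(255,190)),('sp_mouth1',c(265,133),t(290,207)),('sp_mouth2',c(312,48),t(418,240)),
      ('jarknob',(350,394),(136,244)),('traycorner',(320,344),(195,197)),('traycorner2',(262,377),(228,237)),('bluek',c(745,90),(287,321))]:
        X,e=tri(ray(S,a),ray(T,b)); print(n,X.round(1),e.round(1))
    for n,z,L in [('board',22,[(326,201),(404,150),(501,280),(420,339)]),('tray',42,[(195,197),(228,237),(109,329),(77,289)])]:
        P=np.array([atz(ray(T,q),z)[:2] for q in L]); print(n,P.round(),P.mean(0).round(1),[np.linalg.norm(P[i]-P[i-1]).round() for i in range(4)])
    H=[(T,t(127,165),(-39.4,82,126.8)),(T,t(255,190),(-39.4,8,126.8)),(T,t(205,28),(71.6,82,33.8)),(T,t(318,55),(71.6,8,33.8)),(T,t(290,207),(-39.4,-8,126.8)),(T,t(418,240),(-39.4,-82,126.8)),(T,t(362,66),(71.6,-8,33.8)),(T,t(468,95),(71.6,-82,33.8)),
     (S,c(200,250),(-39.4,82,126.8)),(S,c(250,155),(-39.4,8,126.8)),(S,c(25,315),(71.6,82,33.8)),(S,c(265,133),(-39.4,-8,126.8)),(S,c(312,48),(-39.4,-82,126.8))]
    def f(p):
        M=R.from_euler('z',p[2]).as_matrix(); return np.concatenate([proj(k,M@X+[p[0],p[1],0])-uv for k,uv,X in H])
    r=least_squares(f,[640,-20,-.2]); print('holder',r.x[:2],np.degrees(r.x[2]),np.round(r.fun,1))
E
python3 b.py
```

```text
knob_a [526.   15.2 149.7] 1.6
knob_b [452.   42.4 151.9] 0.2
sbutt [553.8  54.5 154.8] 3.0
spbutt [531.4 -32.9 148.3] 1.3
sl_mouth1 [627.   70.3 122.2] 0.7
sl_mouth2 [611.4   2.  124.1] 3.0
sp_mouth1 [604.2 -16.5 122.5] 0.3
sp_mouth2 [585.6 -84.  125.6] 0.6
jarknob [498.5 275.1 139.1] 25.9
traycorner [575.9 163.4 122.4] 77.0
traycorner2 [612.3 120.7 -67. ] 95.6
bluek [353.7 -39.5 146.2] 2.0
board [[ 631. -121.]
 [ 754. -304.]
 [ 448. -514.]
 [ 318. -326.]] [ 537.6 -316.4] [np.float64(375.0), np.float64(221.0), np.float64(372.0), np.float64(228.0)]
tray [[636. 178.]
 [544. 100.]
 [339. 357.]
 [427. 435.]] [486.3 267.3] [np.float64(332.0), np.float64(121.0), np.float64(329.0), np.float64(117.0)]
holder [644.24953394 -16.96564127] -15.252325047767316 [-1.4 -0.8  0.3  1.8 -1.1 -0.5  1.4  0.6 -1.2 -0.5  0.8  0.2 -3.  -0.4
  1.5  0.4 -1.  -1.   0.8 -1.5 -0.9  0.7 -0.1 -0.9  0.7 -1. ]
```

Crops: only the two brown mills sit before the holder, with silver knobs at side (333,264) and (374,276). The blue one, at side (427,250), is the look-alike. The wooden slicer handle is in the left (+y) pocket and the steel spoon in the right one.

The heights check out: knobs at about 150 mm, mouth tops at about 124 mm (127 expected). Board and tray sizes match too. Next I'll plan the move to mill_b.

```bash
cat > p.py <<'E'
from h import *
def pose(pos,rpy): return np.array(pos,float),R.from_euler('xyz',rpy,degrees=True)
def plan(*tg,start=None):
    """tg: (pos,rpy,nrows); prints the moves in tool axes, 5 rows per call"""
    s=sensors.state(); p,r=start or pose(s['ee_pos'],s['ee_rot'])
    if not start: print('now',s['time_s'],p.round(1),np.round(s['ee_rot'],1),'q',np.round(s['qpos']),'w',round(s['gripper_width'],1))
    rows=[]
    for pos,rpy,n in tg:
        q,u=pose(pos,rpy); w=(r.inv()*u).as_rotvec()/n; d=(q-p)/n
        for i in range(n):
            v=np.round(r.inv().apply(q-(n-1-i)*d-p)/10,2); k=np.round((r.inv()*u).as_rotvec()/(n-i),3)
            p=p+r.apply(v*10); r=r*R.from_rotvec(k); rows.append([float(x)+0 for x in [*v,*k]])
        print('rows to',pos,rpy,'#',len(rows))
    for i in range(0,len(rows),5): print(str([x for y in rows[i:i+5] for x in y]).replace(' ','').replace('.0,',',').replace('.0]',']'))
    return p,r
E
python3 -c "
from p import *
plan(((452,42,210),(180,0,74.7),19),((452,42,190),(180,0,74.7),1))"
```

```text
now 1.4 [ 139.4 -557.9  228. ] [180.   0.  14.] q [-77.  18.  90.  -0.  72.  -1.] w 91.4
rows to (452, 42, 210) (180, 0, 74.7) # 19
rows to (452, 42, 190) (180, 0, 74.7) # 20
[2.36,-2.66,0.09,0,0,-0.056,2.51,-2.53,0.1,0,0,-0.056,2.64,-2.39,0.09,0,0,-0.056,2.78,-2.23,0.1,0,0,-0.056,2.89,-2.07,0.09,0,0,-0.056]
[3.01,-1.91,0.1,0,0,-0.056,3.1,-1.74,0.09,0,0,-0.056,3.2,-1.56,0.1,0,0,-0.056,3.29,-1.37,0.09,0,0,-0.056,3.35,-1.2,0.09,0,0,-0.055]
[3.42,-1,0.1,0,0,-0.056,3.46,-0.82,0.09,0,0,-0.055,3.51,-0.62,0.1,0,0,-0.056,3.53,-0.42,0.09,0,0,-0.055,3.56,-0.23,0.1,0,0,-0.056]
[3.56,-0.03,0.09,0,0,-0.055,3.55,0.16,0.09,0,0,-0.056,3.54,0.37,0.1,0,0,-0.055,3.52,0.55,0.09,0,0,-0.056,0,0,2,0,0,0]
```

>>> {"name": "step_arm", "arguments": {"plan": [2.36, -2.66, 0.09, 0, 0, -0.056, 2.51, -2.53, 0.1, 0, 0, -0.056, 2.64, -2.39, 0.09, 0, 0, -0.056, 2.78, -2.23, 0.1, 0, 0, -0.056, 2.89, -2.07, 0.09, 0, 0, -0.056], "hand": 6.2, "newtons": 25}}

```text
time_s: 1.82
ee_pos: [222.0, -398.5, 223.2]
ee_rot: [180.0, -0.0, 30.2]
force: [0.2, -0.2, -0.0]
gripper_width: 62.7
gripper_force: 0.0
```

>>> {"name": "step_arm", "arguments": {"plan": [3.01, -1.91, 0.1, 0, 0, -0.056, 3.1, -1.74, 0.09, 0, 0, -0.056, 3.2, -1.56, 0.1, 0, 0, -0.056, 3.29, -1.37, 0.09, 0, 0, -0.056, 3.35, -1.2, 0.09, 0, 0, -0.055]}}

```text
time_s: 2.23
ee_pos: [304.3, -240.6, 218.8]
ee_rot: [179.9, -0.0, 46.2]
force: [0.9, -0.3, 0.7]
gripper_width: 61.8
gripper_force: 0.0
```

>>> {"name": "step_arm", "arguments": {"plan": [3.42, -1, 0.1, 0, 0, -0.056, 3.46, -0.82, 0.09, 0, 0, -0.055, 3.51, -0.62, 0.1, 0, 0, -0.056, 3.53, -0.42, 0.09, 0, 0, -0.055, 3.56, -0.23, 0.1, 0, 0, -0.056]}}

```text
time_s: 2.65
ee_pos: [386.7, -82.6, 214.1]
ee_rot: [179.9, -0.0, 62.1]
force: [0.6, -0.5, -0.7]
gripper_width: 62.0
gripper_force: 0.0
```

>>> {"name": "step_arm", "arguments": {"plan": [3.56, -0.03, 0.09, 0, 0, -0.055, 3.55, 0.16, 0.09, 0, 0, -0.056, 3.54, 0.37, 0.1, 0, 0, -0.055, 3.52, 0.55, 0.09, 0, 0, -0.056, 0, 0, 0, 0, 0, 0]}}

```text
time_s: 3.07
ee_pos: [454.7, 46.6, 210.1]
ee_rot: [179.9, -0.2, 75.1]
force: [0.1, -0.1, 0.3]
gripper_width: 62.3
gripper_force: 0.0
```

>>> {"name": "step_arm", "arguments": {"plan": [0, 0, 2.2, 0, 0, 0, 0, 0, 2.2, 0, 0, 0, 0, 0, 2.2, 0, 0, 0, 0, 0, 2.1, 0, 0, 0, 0, 0, 0, 0, 0, 0]}}

```text
time_s: 3.48
ee_pos: [448.9, 41.4, 119.9]
ee_rot: [-179.6, 0.2, 74.7]
force: [-0.7, -0.5, -0.6]
gripper_width: 62.0
gripper_force: 0.0
```

>>> {"name": "step_arm", "arguments": {"plan": [0, 0, 0, 0, 0, 0, 0, 0, 0, 0, 0, 0, 0, 0, 0, 0, 0, 0, 0, 0, 0, 0, 0, 0, 0, 0, 0, 0, 0, 0], "hand": 3.5}}

```text
time_s: 3.9
ee_pos: [453.3, 41.9, 124.4]
ee_rot: [179.8, -0.1, 74.7]
force: [1.0, -1.2, 3.9]
gripper_width: 40.7
gripper_force: 25.0
```

```bash
python3 -c "
from p import *
x=plan(((458,48,300),(180,0,78),6),((412,345,303),(180,0,129),10))
"
```

```text
now 3.9 [453.3  41.9 124.4] [ 1.798e+02 -1.000e-01  7.470e+01] q [  4.  13. 114.  -0.  53.  19.] w 40.7
rows to (458, 48, 300) (180, 0, 78) # 6
rows to (412, 345, 303) (180, 0, 129) # 16
[0.12,0.06,-2.93,0.001,0,-0.01,0.12,0.06,-2.92,0.001,0,-0.01,0.12,0.06,-2.93,0,0,-0.009,0.12,0.05,-2.93,0.001,0,-0.01,0.12,0.06,-2.92,0,0,-0.009]
[0.12,0.06,-2.93,0.001,-0.001,-0.01,2.81,-1.07,-0.03,0,0,-0.089,2.89,-0.81,-0.03,0,0,-0.089,2.96,-0.55,-0.03,0,0,-0.089,2.99,-0.29,-0.03,0,0,-0.089]
[3,-0.02,-0.03,0,0,-0.089,3,0.25,-0.03,0,0,-0.089,2.96,0.51,-0.03,0,0,-0.089,2.91,0.78,-0.03,0,0,-0.089,2.82,1.02,-0.03,0,0,-0.089]
[2.72,1.28,-0.03,0,0,-0.089]
```

>>> {"name": "step_arm", "arguments": {"plan": [0, 0, -1, 0, 0, 0, 0, 0, -2.5, 0, 0, 0, 0, 0, -3.5, 0, 0, 0, 0, 0, -3.5, 0, 0, 0, 0, 0, -3.5, 0, 0, 0]}}

```text
time_s: 4.32
ee_pos: [450.9, 42.0, 264.2]
ee_rot: [-179.9, 0.0, 74.7]
force: [1.4, -0.5, -3.0]
gripper_width: 40.9
gripper_force: 24.6
```

>>> {"name": "step_arm", "arguments": {"plan": [0, 0, -3.5, 0, 0, 0, 2.8, -1.1, 0, 0, 0, -0.089, 2.9, -0.8, 0, 0, 0, -0.089, 3, -0.5, 0, 0, 0, -0.089, 3, -0.3, 0, 0, 0, -0.089]}}

```text
time_s: 4.73
ee_pos: [439.8, 163.2, 298.0]
ee_rot: [-180.0, -0.0, 95.3]
force: [-0.1, 0.4, -3.7]
gripper_width: 40.7
gripper_force: 24.6
```

>>> {"name": "step_arm", "arguments": {"plan": [3, 0, 0, 0, 0, -0.089, 3, 0.2, 0, 0, 0, -0.089, 3, 0.5, 0, 0, 0, -0.089, 2.9, 0.8, 0, 0, 0, -0.089, 2.8, 1, 0, 0, 0, -0.089]}}

```text
time_s: 5.15
ee_pos: [425.0, 313.0, 297.6]
ee_rot: [-179.9, 0.0, 120.9]
force: [0.4, -0.3, -4.3]
gripper_width: 40.7
gripper_force: 24.6
```

>>> {"name": "step_arm", "arguments": {"plan": [2.7, 1.3, 0, 0, 0, -0.089, 0, 0, 0, 0, 0, 0, 0, 0, 0, 0, 0, 0]}}

```text
time_s: 5.4
ee_pos: [422.6, 342.4, 297.1]
ee_rot: [-179.9, 0.0, 125.8]
force: [0.9, -0.4, -3.5]
gripper_width: 40.4
gripper_force: 24.6
```

Run:
```python
from p import *
P=viewer.grab_frame('top'); S=viewer.grab_frame('side')
for n,q in (('top',P),('side',S)): cv2.imwrite(f'pics/{n}1.png',q['img'][:,:,::-1])
cv2.imwrite('pics/m1.png',np.hstack([cv2.resize(P['img'][170:370,50:250],(400,400)),cv2.resize(S['img'][280:480,240:440],(400,400))])[:,:,::-1])
s=sensors.state(); print(s['ee_pos'],s['ee_rot'],s['gripper_width'])
```

```text
[422.98574478 340.9124355  297.55123555] [-1.79896945e+02  3.64690233e-02  1.25668685e+02] 40.93911370845254
```

View pics/m1.png

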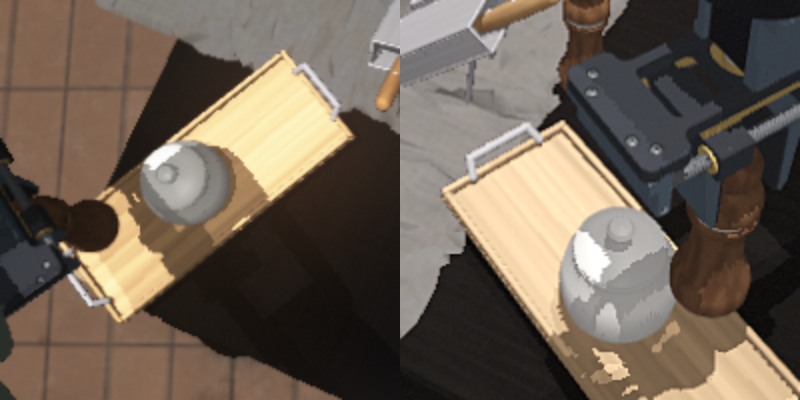

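The mill hangs upright in the grip over the tray's free far end. In the crop, the jar knob is at (167,173) left / (620,230) right. I'll triangulate the jar and work out the placing.

Run:
```python
from p import *; from b import S,T
X,e=tri(ray(S,(350,395)),ray(T,(133.5,256.5))); print('jar',X.round(1),e)
u=np.array([-.63,.777]); c=np.array([486,267]); print('jar tray x,y',(X[:2]-c)@u,(X[:2]-c)@[-u[1],u[0]])
t=c+110*u; print(t)
tt=[*t.round(),180]
plan((tt,(180,0,129),4),([*t.round(),165],(180,0,129),1))
```

```text
jar [485.7 278.1 136.5] 0.043765644085276896
jar tray x,y 8.820070270151218 -6.809997553860784
[416.7  352.47]
now 5.5 [423.  340.9 297.6] [-179.9    0.   125.7] q [38. 13. 87. -0. 80.  2.] w 40.9
rows to [np.float64(417.0), np.float64(352.0), 180] (180, 0, 129) # 4
rows to [np.float64(417.0), np.float64(352.0), 165] (180, 0, 129) # 5
[0.31,0.05,2.94,0,0,-0.015,0.32,0.05,2.94,-0.001,0,-0.014,0.31,0.05,2.94,0,0,-0.015,0.31,0.05,2.93,-0.001,0.001,-0.014,0,0,1.5,0,0,0]
```

>>> {"name": "step_arm", "arguments": {"plan": [0.3, 0, 3, 0, 0, -0.015, 0.3, 0, 3, 0, 0, -0.015, 0.3, 0, 3, 0, 0, -0.015, 0.3, 0.1, 2.8, 0, 0, -0.015, 0, 0, 1, 0, 0, 0]}}

```text
time_s: 5.92
ee_pos: [414.9, 349.2, 166.2]
ee_rot: [-179.5, 0.0, 129.0]
force: [-0.4, -0.2, -2.9]
gripper_width: 40.5
gripper_force: 24.6
```

>>> {"name": "step_arm", "arguments": {"plan": [0, 0, 0.5, 0, 0, 0, 0, 0, 0.4, 0, 0, 0, 0, 0, 0.3, 0, 0, 0, 0, 0, 0, 0, 0, 0]}}

```text
time_s: 6.25
ee_pos: [417.7, 352.0, 159.0]
ee_rot: [179.9, 0.0, 129.1]
force: [-1.6, 0.2, -3.4]
gripper_width: 40.9
gripper_force: 24.6
```

>>> {"name": "step_arm", "arguments": {"plan": [0, 0, 0.1, 0, 0, 0, 0, 0, 0.1, 0, 0, 0, 0, 0, 0, 0, 0, 0]}}

```text
time_s: 6.5
ee_pos: [417.6, 352.2, 157.0]
ee_rot: [179.9, 0.0, 129.1]
force: [0.5, -0.2, -0.4]
gripper_width: 41.0
gripper_force: 24.8
```

>>> {"name": "step_arm", "arguments": {"plan": [0, 0, 0.1, 0, 0, 0, 0, 0, 0, 0, 0, 0, 0, 0, 0, 0, 0, 0]}}

```text
time_s: 6.75
ee_pos: [417.9, 352.2, 156.9]
ee_rot: [179.8, 0.0, 129.1]
force: [0.1, -2.7, 5.7]
gripper_width: 40.6
gripper_force: 25.2
```

>>> {"name": "step_arm", "arguments": {"plan": [0, 0, 0, 0, 0, 0, 0, 0, 0, 0, 0, 0, 0, 0, 0, 0, 0, 0, 0, 0, -0.5, 0, 0, 0, 0, 0, -2.5, 0, 0, 0], "hand": 6.2}}

```text
time_s: 7.17
ee_pos: [414.8, 350.2, 181.8]
ee_rot: [-179.5, 0.0, 129.1]
force: [-0.2, -0.6, -0.8]
gripper_width: 61.9
gripper_force: 0.0
```

>>> {"name": "step_arm", "arguments": {"plan": [0, 0, -3, 0, 0, 0, 0, 0, -3.5, 0, 0, 0, 0, 0, -1, 0, 0, 0]}}

```text
time_s: 7.42
ee_pos: [418.6, 353.3, 265.5]
ee_rot: [179.5, -0.0, 129.1]
force: [0.7, 0.0, 0.2]
gripper_width: 62.3
gripper_force: 0.0
```

Run:
```python
from p import *; from b import S,T
P=viewer.grab_frame('top'); Q=viewer.grab_frame('side')
for n,q in (('top',P),('side',Q)):
  print(n,[(np.round(d['location'],1).tolist(),round(d['score'],2)) for d in viewer.pinpoint('mill_a',q)[:5]])
  print(proj(q,(417,352,32)),proj(q,(526,15,0)))
plan(((526,15,210),(180,0,74.7),12))
```

```text
top [([265.2, 245.1], 0.97), ([114.5, 292.3], 0.93), ([282.9, 322.6], 0.55)]
[114.95136159 293.75853081] [267.33366    247.70888988]
side [([390.3, 479.0], 0.98), ([332.8, 317.7], 0.77)]
[393.05007116 480.49298133] [333.57790371 319.00014777]
now 7.6167 [416.4 351.5 259.1] [-179.9    0.   129.1] q [39. 15. 90. -0. 75. -0.] w 61.8
rows to (526, 15, 210) (180, 0, 74.7) # 12
[-2.75,-1.06,0.41,0,0,0.079,-2.83,-0.84,0.41,0,0,0.079,-2.88,-0.62,0.41,0,0,0.079,-2.92,-0.38,0.41,0,0,0.079,-2.95,-0.15,0.41,0,0,0.079]
[-2.95,0.07,0.41,0,0,0.079,-2.93,0.32,0.42,0,0,0.079,-2.9,0.54,0.41,0,0,0.079,-2.84,0.77,0.41,0,0,0.08,-2.78,0.99,0.41,0,0,0.079]
[-2.69,1.21,0.41,-0.001,0.001,0.08,-2.58,1.42,0.41,0,0,0.079]
```

>>> {"name": "step_arm", "arguments": {"plan": [-2.75, -1.1, 0.4, 0, 0, 0.079, -2.8, -0.8, 0.4, 0, 0, 0.079, -2.9, -0.6, 0.4, 0, 0, 0.079, -2.9, -0.4, 0.4, 0, 0, 0.079, -2.9, -0.15, 0.4, 0, 0, 0.079]}}

```text
time_s: 8.03
ee_pos: [461.3, 210.6, 237.5]
ee_rot: [-179.7, 0.0, 106.3]
force: [0.2, -0.1, -0.1]
gripper_width: 62.4
gripper_force: 0.0
```

>>> {"name": "step_arm", "arguments": {"plan": [-2.95, 0.1, 0.4, 0, 0, 0.079, -2.9, 0.3, 0.4, 0, 0, 0.079, -2.9, 0.55, 0.4, 0, 0, 0.079, -2.8, 0.8, 0.4, 0, 0, 0.08, -2.8, 1, 0.4, 0, 0, 0.079]}}

```text
time_s: 8.45
ee_pos: [507.4, 71.2, 217.6]
ee_rot: [-179.7, 0.1, 83.6]
force: [0.0, 0.5, 0.0]
gripper_width: 61.9
gripper_force: 0.0
```

>>> {"name": "step_arm", "arguments": {"plan": [-2.7, 1.2, 0.4, 0, 0, 0.08, -2.4, 1.5, 0.4, 0, 0, 0.079, 0, 0, 0, 0, 0, 0, 0, 0, 0, 0, 0, 0]}}

```text
time_s: 8.78
ee_pos: [526.7, 17.2, 209.7]
ee_rot: [-179.7, 0.1, 74.6]
force: [-0.1, 0.2, 0.0]
gripper_width: 62.2
gripper_force: 0.0
```

Run:
```python
from p import *
plan(((528,17,122),(180,0,74.7),5))
```

```text
now 8.7833 [526.7  17.2 209.7] [-1.797e+02  1.000e-01  7.460e+01] q [ 1. 15. 97.  0. 68. 16.] w 62.2
rows to (528, 17, 122) (180, 0, 74.7) # 5
[0,0.04,1.75,-0.001,0,0,0.01,0.03,1.76,-0.001,0,0,0,0.03,1.75,-0.001,0,-0.001,0.01,0.03,1.76,-0.001,0.001,0,0,0.03,1.75,-0.001,0,-0.001]
```

>>> {"name": "step_arm", "arguments": {"plan": [0, 0.1, 2, 0, 0, 0, 0, 0, 2, 0, 0, 0, 0, 0, 2, 0, 0, 0, 0, 0, 1.8, 0, 0, 0, 0, 0, 0.7, 0, 0, 0]}}

```text
time_s: 9.2
ee_pos: [525.9, 19.2, 123.9]
ee_rot: [-179.6, 0.1, 74.8]
force: [-0.5, -0.0, -1.6]
gripper_width: 62.0
gripper_force: 0.0
```

>>> {"name": "step_arm", "arguments": {"plan": [0, 0, 0, 0, 0, 0, 0, 0, 0, 0, 0, 0, 0, 0, 0, 0, 0, 0, 0, 0, 0, 0, 0, 0, 0, 0, 0, 0, 0, 0], "hand": 3.5}}

```text
time_s: 9.62
ee_pos: [529.1, 18.2, 128.1]
ee_rot: [179.9, -0.0, 74.7]
force: [-0.3, 0.8, 1.0]
gripper_width: 40.1
gripper_force: 24.8
```

>>> {"name": "step_arm", "arguments": {"plan": [0, 0, -1, 0, 0, 0, 0, 0, -2, 0, 0, 0, 0, 0, -2.5, 0, 0, 0, 0, 0, -3, 0, 0, 0, 0, 0, -3, 0, 0, 0]}}

```text
time_s: 10.03
ee_pos: [528.0, 17.8, 243.5]
ee_rot: [-179.9, 0.0, 74.7]
force: [2.0, 0.5, -3.0]
gripper_width: 39.6
gripper_force: 24.5
```

>>> {"name": "step_arm", "arguments": {"plan": [0, 0, -3, 0, 0, 0, 0, 0, -3, 0, 0, 0, 0, 0, -1.5, 0, 0, 0, 0, 0, 0, 0, 0, 0]}}

```text
time_s: 10.37
ee_pos: [530.2, 17.9, 321.8]
ee_rot: [179.5, -0.1, 74.7]
force: [0.4, 0.7, -2.7]
gripper_width: 39.9
gripper_force: 24.5
```

Run:
```python
from p import *
u=np.array([-.63,.777]); c=np.array([486,267]); t=(c-98*u).round()
plan(((*t,300),(180,0,129),9),((*t,170),(180,0,129),5))
```

```text
now 10.3667 [530.2  17.9 321.8] [ 1.795e+02 -1.000e-01  7.470e+01] q [ 1. 11. 86. -0. 82. 16.] w 39.9
rows to (np.float64(548.0), np.float64(191.0), 300) (180, 0, 129) # 9
rows to (np.float64(548.0), np.float64(191.0), 170) (180, 0, 129) # 14
[1.91,-0.32,0.24,0.001,0,-0.105,1.93,-0.12,0.25,0.001,0,-0.105,1.93,0.09,0.24,0.001,0,-0.105,1.91,0.29,0.25,0.001,0,-0.105,1.87,0.48,0.24,0.001,0,-0.106]
[1.81,0.69,0.24,0.001,0,-0.105,1.73,0.87,0.25,0.001,0.001,-0.106,1.62,1.04,0.24,0.001,0,-0.105,1.51,1.22,0.24,0.001,0.001,-0.106,0,0,2.6,0,0,0]
[0,0,2.6,0,0,0,0,0,2.6,0,0,0,0,0,2.6,0,0,0,0,0,2.6,0,0,0]
```

>>> {"name": "step_arm", "arguments": {"plan": [1.9, -0.3, 0.2, 0, 0, -0.105, 1.9, -0.1, 0.2, 0, 0, -0.105, 1.9, 0.1, 0.2, 0, 0, -0.105, 1.9, 0.3, 0.2, 0, 0, -0.105, 1.9, 0.5, 0.2, 0, 0, -0.106]}}

```text
time_s: 10.78
ee_pos: [538.2, 114.1, 305.4]
ee_rot: [-179.8, -0.0, 105.1]
force: [0.7, -1.0, -2.8]
gripper_width: 39.8
gripper_force: 24.5
```

>>> {"name": "step_arm", "arguments": {"plan": [1.8, 0.7, 0.2, 0, 0, -0.105, 1.7, 0.9, 0.2, 0, 0, -0.106, 1.6, 1, 0.2, 0, 0, -0.105, 1.5, 1.2, 0.2, 0, 0, -0.106, 0, 0, 0, 0, 0, 0]}}

```text
time_s: 11.2
ee_pos: [546.3, 192.7, 296.6]
ee_rot: [-179.9, -0.2, 129.3]
force: [-0.6, 0.8, -3.7]
gripper_width: 39.5
gripper_force: 24.5
```

>>> {"name": "step_arm", "arguments": {"plan": [0, 0, 2.5, 0, 0, 0, 0, 0, 2.5, 0, 0, 0, 0, 0, 2.5, 0, 0, 0, 0, 0, 2, 0, 0, 0, 0, 0, 0, 0, 0, 0]}}

```text
time_s: 11.62
ee_pos: [543.5, 188.1, 198.4]
ee_rot: [-179.3, -0.2, 129.0]
force: [-0.7, -0.6, -3.6]
gripper_width: 39.6
gripper_force: 24.5
```

Run:
```python
from p import *
P=viewer.grab_frame('top'); Q=viewer.grab_frame('side')
cv2.imwrite('pics/m2.png',np.hstack([cv2.resize(P['img'][170:370,50:250],(400,400)),cv2.resize(Q['img'][280:480,240:440],(400,400))])[:,:,::-1])
plan(((548,191,170),(180,0,129),2))
```

```text
now 11.7167 [546.6 189.2 203.2] [-179.8   -0.   129. ] q [ 18.  20.  91.  -0.  69. -21.] w 39.5
rows to (548, 191, 170) (180, 0, 129) # 2
[0.02,0.12,1.66,-0.001,0,0,0.03,0.11,1.66,-0.002,-0.001,-0.001]
```

View pics/m2.png

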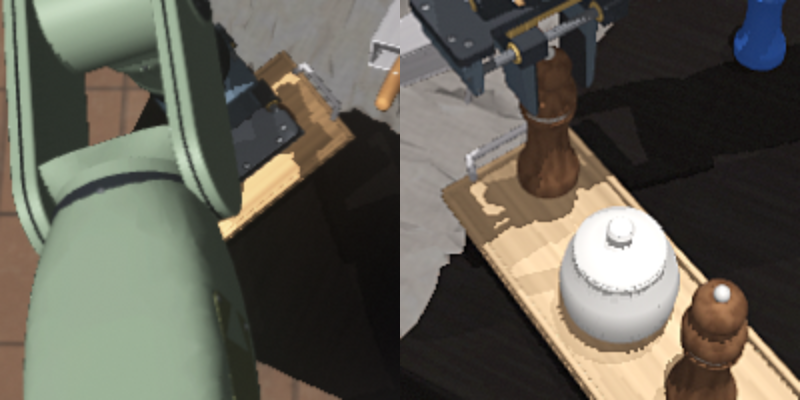

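The right crop shows mill_b upright at (715,340) past the jar, and mill_a hanging over the near free end at (550,160). Lowering it now.

>>> {"name": "step_arm", "arguments": {"plan": [0, 0.1, 1.6, 0, 0, 0, 0, 0.1, 1.5, 0, 0, 0, 0, 0, 0.5, 0, 0, 0, 0, 0, 0.3, 0, 0, 0, 0, 0, 0, 0, 0, 0]}}

```text
time_s: 12.13
ee_pos: [549.1, 191.0, 165.7]
ee_rot: [180.0, 0.0, 129.0]
force: [0.3, 1.0, -2.8]
gripper_width: 39.7
gripper_force: 24.5
```

>>> {"name": "step_arm", "arguments": {"plan": [0, 0, 0.2, 0, 0, 0, 0, 0, 0.1, 0, 0, 0, 0, 0, 0, 0, 0, 0]}}

```text
time_s: 12.38
ee_pos: [549.0, 191.1, 162.6]
ee_rot: [179.9, 0.0, 129.0]
force: [0.6, -0.7, -3.6]
gripper_width: 40.0
gripper_force: 24.5
```

>>> {"name": "step_arm", "arguments": {"plan": [0, 0, 0.1, 0, 0, 0, 0, 0, 0.1, 0, 0, 0, 0, 0, 0, 0, 0, 0]}}

```text
time_s: 12.63
ee_pos: [549.1, 191.0, 160.5]
ee_rot: [179.9, 0.0, 129.0]
force: [-0.8, -0.7, -1.0]
gripper_width: 39.7
gripper_force: 24.6
```

>>> {"name": "step_arm", "arguments": {"plan": [0, 0, 0.1, 0, 0, 0, 0, 0, 0, 0, 0, 0, 0, 0, 0, 0, 0, 0]}}

```text
time_s: 12.88
ee_pos: [549.5, 190.8, 160.4]
ee_rot: [179.9, 0.1, 129.0]
force: [0.1, -2.2, 6.0]
gripper_width: 39.7
gripper_force: 24.9
```

>>> {"name": "step_arm", "arguments": {"plan": [0, 0, 0, 0, 0, 0, 0, 0, 0, 0, 0, 0, 0, 0, 0, 0, 0, 0, 0, 0, -0.5, 0, 0, 0, 0, 0, -2.5, 0, 0, 0], "hand": 6.2}}

```text
time_s: 13.3
ee_pos: [546.2, 190.3, 185.4]
ee_rot: [-179.5, -0.2, 129.0]
force: [-0.1, 0.2, 0.2]
gripper_width: 61.6
gripper_force: 0.0
```

>>> {"name": "step_arm", "arguments": {"plan": [0, 0, -3, 0, 0, 0, 0, 0, -3.5, 0, 0, 0, 0, 0, -3, 0, 0, 0, 0, 0, 0, 0, 0, 0, 0, 0, 0, 0, 0, 0]}}

```text
time_s: 13.72
ee_pos: [549.5, 191.4, 286.2]
ee_rot: [179.8, 0.1, 129.0]
force: [-0.1, -0.3, -1.3]
gripper_width: 62.1
gripper_force: 0.0
```

Run:
```python
from p import *
plan(((600,60,300),(180,0,-15.3),21),((654,27,270),(180,40,-15.3),6))
```

```text
now 13.7167 [549.5 191.4 286.2] [1.798e+02 1.000e-01 1.290e+02] q [ 18.  17.  83.   0.  80. -21.] w 62.1
rows to (600, 60, 300) (180, 0, -15.3) # 21
rows to (654, 27, 270) (180, 40, -15.3) # 27
[-0.64,-0.21,-0.07,0,0,0.12,-0.66,-0.13,-0.06,0,0,0.12,-0.66,-0.05,-0.07,0,0,0.12,-0.67,0.04,-0.06,0,0,0.12,-0.66,0.11,-0.07,0,0,0.12]
[-0.65,0.19,-0.06,0,0,0.12,-0.61,0.26,-0.07,0,0,0.12,-0.58,0.34,-0.07,0,0,0.12,-0.54,0.4,-0.06,0,0,0.12,-0.48,0.47,-0.07,0,0,0.12]
[-0.43,0.52,-0.06,0,0,0.12,-0.35,0.56,-0.07,0,0,0.12,-0.29,0.61,-0.07,0,-0.001,0.12,-0.22,0.64,-0.06,0,0,0.12,-0.13,0.65,-0.07,0,-0.001,0.12]
[-0.06,0.67,-0.06,0,0,0.12,0.02,0.67,-0.07,0,-0.001,0.12,0.11,0.66,-0.06,0,0,0.12,0.18,0.65,-0.07,0,-0.001,0.12,0.26,0.62,-0.06,0,0,0.119]
[0.33,0.58,-0.07,0,-0.001,0.12,1.01,0.29,0.5,0,-0.116,0,1.07,0.3,0.38,0,-0.116,0,1.1,0.29,0.25,0,-0.116,0,1.12,0.29,0.13,0,-0.117,0]
[1.13,0.3,-0.01,0,-0.116,0,1.12,0.29,-0.14,0,-0.117,0]
```

>>> {"name": "step_arm", "arguments": {"plan": [-0.64, -0.2, -0.07, 0, 0, 0.12, -0.66, -0.13, -0.07, 0, 0, 0.12, -0.66, -0.05, -0.07, 0, 0, 0.12, -0.67, 0.04, -0.07, 0, 0, 0.12, -0.66, 0.1, -0.07, 0, 0, 0.12]}}

```text
time_s: 14.13
ee_pos: [560.1, 159.5, 285.6]
ee_rot: [-179.8, 0.0, 94.3]
force: [0.0, 0.1, 1.7]
gripper_width: 62.0
gripper_force: 0.0
```

>>> {"name": "step_arm", "arguments": {"plan": [-0.65, 0.2, -0.07, 0, 0, 0.12, -0.6, 0.26, -0.07, 0, 0, 0.12, -0.58, 0.34, -0.07, 0, 0, 0.12, -0.54, 0.4, -0.07, 0, 0, 0.12, -0.48, 0.47, -0.07, 0, 0, 0.12]}}

```text
time_s: 14.55
ee_pos: [572.2, 128.2, 289.1]
ee_rot: [-179.8, 0.1, 59.9]
force: [-1.2, 0.1, 0.2]
gripper_width: 61.9
gripper_force: 0.0
```

>>> {"name": "step_arm", "arguments": {"plan": [-0.43, 0.52, -0.07, 0, 0, 0.12, -0.35, 0.56, -0.07, 0, 0, 0.12, -0.29, 0.6, -0.07, 0, 0, 0.12, -0.2, 0.64, -0.07, 0, 0, 0.12, -0.13, 0.65, -0.07, 0, 0, 0.12]}}

```text
time_s: 14.97
ee_pos: [584.3, 97.2, 292.5]
ee_rot: [-179.9, 0.2, 25.5]
force: [-0.5, 0.0, 0.3]
gripper_width: 62.2
gripper_force: 0.0
```

>>> {"name": "step_arm", "arguments": {"plan": [-0.06, 0.67, -0.07, 0, 0, 0.12, 0, 0.67, -0.07, 0, 0, 0.12, 0.1, 0.66, -0.07, 0, 0, 0.12, 0.18, 0.65, -0.07, 0, 0, 0.12, 0.26, 0.62, -0.07, 0, 0, 0.12]}}

```text
time_s: 15.38
ee_pos: [596.1, 65.8, 296.0]
ee_rot: [180.0, 0.2, -8.8]
force: [0.4, 0.3, 0.1]
gripper_width: 61.6
gripper_force: 0.0
```

>>> {"name": "step_arm", "arguments": {"plan": [0.33, 0.58, -0.07, 0, 0, 0.12, 1, 0.3, 0.5, 0, -0.116, 0, 1, 0.3, 0.4, 0, -0.116, 0, 1.1, 0.3, 0.25, 0, -0.116, 0, 1.1, 0.3, 0.1, 0, -0.117, 0], "hand": 4.5}}

```text
time_s: 15.8
ee_pos: [634.0, 37.6, 278.3]
ee_rot: [-180.0, 27.0, -15.4]
force: [1.3, 1.0, 0.6]
gripper_width: 45.3
gripper_force: 0.0
```

>>> {"name": "step_arm", "arguments": {"plan": [1.1, 0.3, 0, 0, -0.116, 0, 1.1, 0.3, -0.1, 0, -0.117, 0, 0, 0, 0, 0, 0, 0, 0, 0, 0, 0, 0, 0]}}

```text
time_s: 16.13
ee_pos: [652.2, 26.2, 261.4]
ee_rot: [179.8, 40.6, -15.6]
force: [-0.8, 0.7, 0.4]
gripper_width: 44.9
gripper_force: 0.0
```

Run:
```python
from p import *
P=viewer.grab_frame('top'); Q=viewer.grab_frame('side')
cv2.imwrite('pics/m3.png',np.hstack([cv2.resize(P['img'][150:290,200:340],(400,400)),cv2.resize(Q['img'][210:370,210:370],(400,400))])[:,:,::-1])
for n,q in (('top',P),('side',Q)):
  for o in('mill_a','slicer_butt'): print(n,o,[(np.round(d['location'],1).tolist(),round(d['score'],2)) for d in viewer.pinpoint(o,q)[:5]])
  print(proj(q,(417,352,32)),proj(q,(549,191,32)),proj(q,(552,55,155)))
n=R.from_euler('xyz',(180,40,-15.3),degrees=True).apply([0,0,-1])
c=np.array([579.5,47.4,141.8])
plan((c+60*n,(180,40,-15.3),5))
print(c+60*n)
```

```text
top mill_a [([285.8, 320.8], 0.67)]
top slicer_butt []
[114.95136159 293.75853081] [188.62272783 235.52449193] [240.92855008 222.81722305]
side mill_a [([422.7, 305.6], 0.79), ([309.7, 381.0], 0.62), ([390.5, 479.0], 0.56)]
side slicer_butt [([319.1, 275.7], 0.96)]
[393.05007116 480.49298133] [313.98489472 383.52796438] [317.3686611 277.1411434]
now 16.4333 [650.5  27.5 273. ] [-179.9   39.6  -15.2] q [ -3.  47.  43.  10. 129. 106.] w 44.6
rows to [616.70033344  37.22314038 187.76266659] (180, 40, -15.3) # 5
[0.55,-0.01,1.76,0,-0.001,0,0.54,0,1.76,0,-0.001,0,0.55,-0.01,1.76,0,-0.001,0,0.55,-0.01,1.76,-0.001,-0.002,0,0.56,0,1.76,0,-0.001,0.001]
[616.70033344  37.22314038 187.76266659]
```

View pics/m3.png

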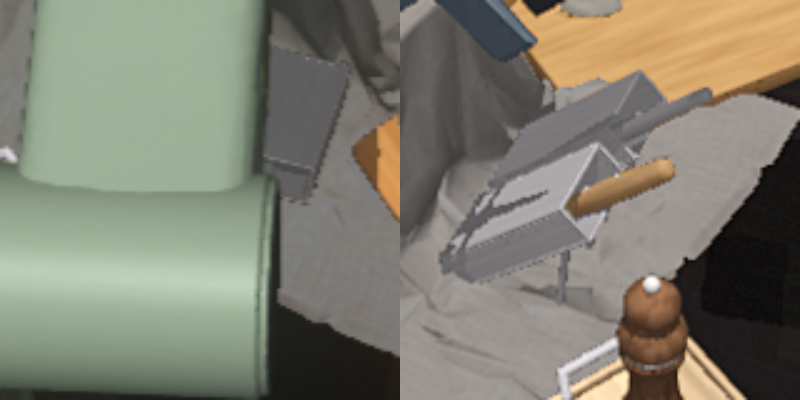

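Side crop: the slicer handle is undisturbed, butt at (670,170), and mill_a stands on the tray. The arm reaches the tilted pose, so I'll go down along the tool axis.

>>> {"name": "step_arm", "arguments": {"plan": [0.6, 0, 1.8, 0, 0, 0, 0.5, 0, 1.8, 0, 0, 0, 0.5, 0, 1.8, 0, 0, 0, 0.5, 0, 1.6, 0, 0, 0, 0.5, 0, 1, 0, 0, 0]}}

```text
time_s: 16.85
ee_pos: [619.5, 35.8, 192.4]
ee_rot: [-180.0, 39.9, -15.3]
force: [0.4, -0.6, 0.7]
gripper_width: 45.2
gripper_force: 0.0
```

>>> {"name": "step_arm", "arguments": {"plan": [0, 0, 0.6, 0, 0, 0, 0, 0, 0, 0, 0, 0, 0, 0, 0, 0, 0, 0]}}

```text
time_s: 17.1
ee_pos: [617.3, 36.4, 188.1]
ee_rot: [-180.0, 39.8, -15.3]
force: [-0.4, 0.1, 0.4]
gripper_width: 44.8
gripper_force: 0.0
```

Run:
```python
from p import *
Q=viewer.grab_frame('side')
cv2.imwrite('pics/m4.png',cv2.resize(Q['img'][200:350,200:400],(800,600))[:,:,::-1])
plan(((579.5,47.4,141.8),(180,40,-15.3),5))
print(sensors.state()['qpos'])
```

```text
now 17.15 [617.6  36.3 188. ] [-179.9   39.8  -15.3] q [ -2.  45.  59.   9. 115. 104.] w 45.2
rows to (579.5, 47.4, 141.8) (180, 40, -15.3) # 5
[-0.02,-0.01,1.22,0,-0.001,0,-0.01,-0.01,1.22,0,-0.001,0,-0.02,-0.01,1.22,0,0,0,-0.02,-0.01,1.22,-0.001,-0.001,0,-0.01,-0.02,1.21,0,0,0]
[ -2.09559358  44.87483527  59.01173258   9.34642747 114.86624052
 104.19206931]
```

View pics/m4.png

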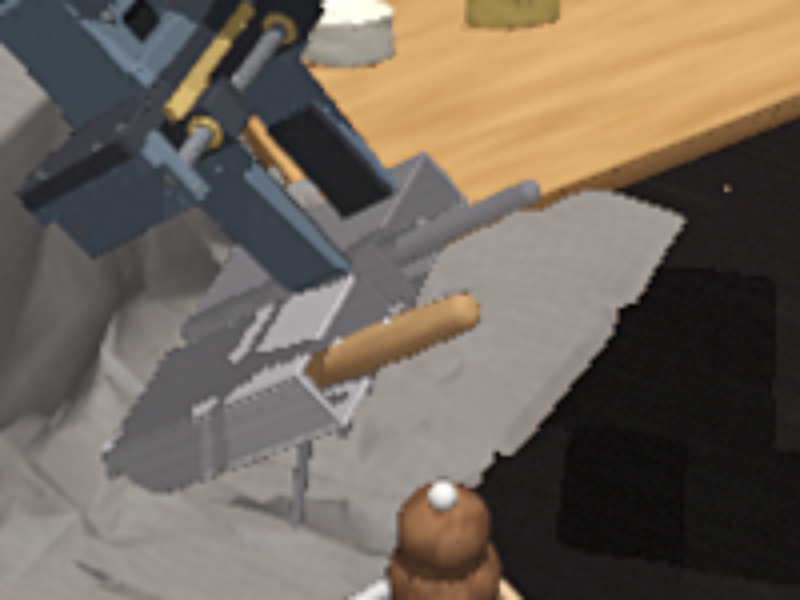

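Picture: open jaws above the slicer handle (its butt is at crop (470,315)), lined up along the approach. Descending and gripping.

>>> {"name": "step_arm", "arguments": {"plan": [0, 0, 1.5, 0, 0, 0, 0, 0, 1.5, 0, 0, 0, 0, 0, 1.4, 0, 0, 0, 0, 0, 1.1, 0, 0, 0, 0, 0, 0.5, 0, 0, 0]}}

```text
time_s: 17.57
ee_pos: [579.7, 46.6, 140.4]
ee_rot: [180.0, 40.0, -15.4]
force: [0.5, -0.1, 0.8]
gripper_width: 45.1
gripper_force: 0.0
```

>>> {"name": "step_arm", "arguments": {"plan": [0, 0, 0, 0, 0, 0, 0, 0, 0, 0, 0, 0, 0, 0, 0, 0, 0, 0]}}

```text
time_s: 17.82
ee_pos: [581.1, 46.3, 141.0]
ee_rot: [-180.0, 39.9, -15.4]
force: [-0.2, 0.2, -0.2]
gripper_width: 44.9
gripper_force: 0.0
```

>>> {"name": "step_arm", "arguments": {"plan": [0, 0, 0, 0, 0, 0, 0, 0, 0, 0, 0, 0, 0, 0, 0, 0, 0, 0, 0, 0, 0, 0, 0, 0, 0, 0, 0, 0, 0, 0], "hand": 1, "newtons": 20}}

```text
time_s: 18.23
ee_pos: [580.3, 46.4, 140.3]
ee_rot: [-180.0, 40.0, -15.4]
force: [0.8, -0.5, 0.3]
gripper_width: 18.1
gripper_force: 20.0
```

>>> {"name": "step_arm", "arguments": {"plan": [-0.5, 0, 0, 0, 0, 0, -1, 0, 0, 0, 0, 0, -1.5, 0, 0, 0, 0, 0, -1.5, 0, 0, 0, 0, 0, -0.5, 0, 0, 0, 0, 0]}}

```text
time_s: 18.65
ee_pos: [541.5, 57.2, 175.1]
ee_rot: [-180.0, 40.0, -15.3]
force: [-0.4, 0.4, -1.3]
gripper_width: 18.5
gripper_force: 20.0
```

Run:
```python
from p import *
Q=viewer.grab_frame('side'); s=sensors.state(); print(s['force'],s['gripper_width'],s['ee_pos'])
o=R.from_euler('xyz',s['ee_rot'],degrees=True)
for b in (-30,-20,-40): print(b,proj(Q,s['ee_pos']+o.apply([b,0,8])))
print([(d['location'],d['score']) for d in viewer.pinpoint('slicer_butt',Q)[:2]])
```

```text
[-0.9582092   0.74352139 -1.02131504] 18.304597434995987 [541.68595976  57.24578824 175.20578095]
-30 [338.38435332 268.06059086]
-20 [334.1212126  269.79025765]
-40 [342.70656178 266.30673441]
[([342.9, 264.6], 0.96)]
```

>>> {"name": "step_arm", "arguments": {"plan": [-1.5, 0, 0, 0, 0, 0, -2, 0, 0, 0, 0, 0, -2, 0, 0, 0, 0, 0, -2, 0, 0, 0, 0, 0, -2, 0, 0, 0, 0, 0]}}

```text
time_s: 19.17
ee_pos: [471.8, 76.1, 234.2]
ee_rot: [180.0, 40.0, -15.4]
force: [0.6, 1.2, -1.1]
gripper_width: 18.1
gripper_force: 20.0
```

>>> {"name": "step_arm", "arguments": {"plan": [-2, 0, 0, 0, 0, 0, -2, 0, 0, 0, 0, 0, -1, 0, 0, 0, 0, 0, 0, 0, 0, 0, 0, 0, 0, 0, 0, 0, 0, 0]}}

```text
time_s: 19.58
ee_pos: [436.2, 86.0, 265.6]
ee_rot: [-180.0, 39.9, -15.4]
force: [0.9, 0.2, -2.2]
gripper_width: 17.8
gripper_force: 20.0
```

Run:
```python
from p import *
Q=viewer.grab_frame('side'); T=viewer.grab_frame('top'); s=sensors.state(); print(s['force'],s['gripper_width'],s['ee_pos'])
o=R.from_euler('xyz',s['ee_rot'],degrees=True)
for q in (Q,T):
  print(proj(q,s['ee_pos']+o.apply([-34,0,8])),proj(q,s['ee_pos']+o.apply([182,0,16])),[(n,d['location'],d['score']) for n in ('slicer_butt','slicer_tip') for d in viewer.pinpoint(n,q)[:2]])
a=np.array([.835,.547]); b=np.array([537.6,-316.4])+62*np.array([-.557,.83]); g=b-74*a; print('goal tcp',g)
plan(((410,60,300),(180,0,-15.3),6),((*g.round(),150),(180,0,33.3),12))
```

```text
[-0.3072493   0.27280284 -0.81608156] 18.037378156740193 [436.54823349  85.81952178 264.77681181]
[407.92233496 240.48486921] [312.76179058 283.34159076] [('slicer_butt', [411.1, 239.7], 0.97), ('slicer_tip', [312.9, 281.8], 0.68)]
[206.87860479 289.19513375] [244.03064952 220.50775302] [('slicer_tip', [295.1, 206.2], 0.29)]
goal tcp [ 441.276 -305.418]
now 19.8833 [436.5  85.9 264.8] [180.   40.1 -15.4] q [  2.  25.  84.  12. 109. 107.] w 18.5
rows to (410, 60, 300) (180, 0, -15.3) # 6
rows to (np.float64(441.0), np.float64(-305.0), 150) (180, 0, 33.3) # 18
[-0.62,0.53,-0.25,0,0.117,0,-0.58,0.54,-0.32,0,0.116,0,-0.54,0.53,-0.38,0,0.117,0,-0.49,0.53,-0.45,0,0.116,-0.001,-0.44,0.54,-0.49,0,0.117,0]
[-0.38,0.53,-0.55,0,0.116,0,1.05,2.86,1.25,0,0,-0.071,0.85,2.94,1.25,0,0,-0.071,0.64,2.98,1.25,0,0,-0.071,0.42,3.02,1.25,0,0,-0.071]
[0.21,3.05,1.25,0,0,-0.071,-0.01,3.05,1.25,0,0,-0.071,-0.22,3.05,1.25,0,0,-0.07,-0.44,3.02,1.25,0,0,-0.071,-0.65,2.98,1.25,0,0,-0.07]
[-0.86,2.93,1.25,0,0,-0.071,-1.06,2.86,1.25,0,0,-0.07,-1.26,2.78,1.25,0,0,-0.071]
```

>>> {"name": "step_arm", "arguments": {"plan": [-0.6, 0.5, -0.3, 0, 0.117, 0, -0.6, 0.5, -0.3, 0, 0.116, 0, -0.5, 0.5, -0.4, 0, 0.117, 0, -0.5, 0.5, -0.45, 0, 0.116, 0, -0.4, 0.5, -0.5, 0, 0.117, 0], "newtons": 30}}

```text
time_s: 20.3
ee_pos: [415.8, 65.5, 295.6]
ee_rot: [-180.0, 6.3, -15.4]
force: [-0.2, 1.1, -0.7]
gripper_width: 17.9
gripper_force: 30.0
```

>>> {"name": "step_arm", "arguments": {"plan": [-0.4, 0.5, -0.5, 0, 0.116, 0, 1.1, 2.9, 1.2, 0, 0, -0.071, 0.9, 2.9, 1.2, 0, 0, -0.071, 0.6, 3, 1.2, 0, 0, -0.071, 0.4, 3, 1.2, 0, 0, -0.071]}}

```text
time_s: 20.72
ee_pos: [421.0, -60.9, 252.2]
ee_rot: [180.0, -0.1, 1.2]
force: [-0.3, -0.5, -0.6]
gripper_width: 18.4
gripper_force: 30.0
```

>>> {"name": "step_arm", "arguments": {"plan": [0.2, 3, 1.2, 0, 0, -0.071, 0, 3, 1.2, 0, 0, -0.071, -0.2, 3, 1.2, 0, 0, -0.071, -0.4, 3, 1.2, 0, 0, -0.071, -0.6, 3, 1.2, 0, 0, -0.071]}}

```text
time_s: 21.13
ee_pos: [435.0, -211.8, 191.7]
ee_rot: [-180.0, -0.0, 21.4]
force: [0.7, -0.5, -0.5]
gripper_width: 17.8
gripper_force: 30.0
```

>>> {"name": "step_arm", "arguments": {"plan": [-0.9, 2.9, 1.2, 0, 0, -0.071, -1.1, 2.9, 1.2, 0, 0, -0.07, -1.3, 2.6, 1.2, 0, 0, -0.071, 0, 0, 0, 0, 0, 0, 0, 0, 0, 0, 0, 0]}}

```text
time_s: 21.55
ee_pos: [440.7, -301.4, 155.2]
ee_rot: [-179.9, 0.0, 33.2]
force: [-0.7, 1.5, -0.7]
gripper_width: 18.0
gripper_force: 30.0
```

Run:
```python
from p import *
Q=viewer.grab_frame('side'); T=viewer.grab_frame('top'); s=sensors.state(); print(s['force'],s['gripper_width'],s['ee_pos'])
o=R.from_euler('xyz',s['ee_rot'],degrees=True)
for q in (Q,T):
  print(proj(q,s['ee_pos']+o.apply([-34,0,8])),proj(q,s['ee_pos']+o.apply([182,0,16])),[(n,d['location'],d['score']) for n in ('slicer_butt','slicer_tip') for d in viewer.pinpoint(n,q)[:2]])
cv2.imwrite('pics/m5.png',np.hstack([cv2.resize(T['img'][140:350,310:510],(400,420)),cv2.resize(Q['img'][150:290,240:430],(400,295),interpolation=2)[:420] if 0 else cv2.resize(Q['img'][130:330,240:430],(400,420))])[:,:,::-1])
plan(((441,-305,70),(180,0,33.3),5))
```

```text
[ 0.41139768  0.36578512 -1.04122584] 17.993979997455607 [ 441.15537217 -300.01354063  156.43963544]
[391.61635004 167.72991289] [308.41966963 198.24152935] [('slicer_tip', [308.3, 196.4], 0.75)]
[426.65621708 291.29568073] [365.42188017 204.53683948] [('slicer_butt', [154.1, 262.8], 0.21), ('slicer_tip', [366.4, 204.4], 0.66)]
now 21.85 [ 441.6 -299.7  157.3] [ 1.799e+02 -1.000e-01  3.350e+01] q [-35.  18. 101.   0.  61.  21.] w 17.8
rows to (441, -305, 70) (180, 0, 33.3) # 5
[-0.07,0.08,1.75,0,0,0.001,-0.07,0.08,1.74,0,0,0,-0.07,0.08,1.75,0,0,0.001,-0.07,0.08,1.74,0.001,-0.001,0,-0.07,0.08,1.75,0,0,0.001]
```

View pics/m5.png

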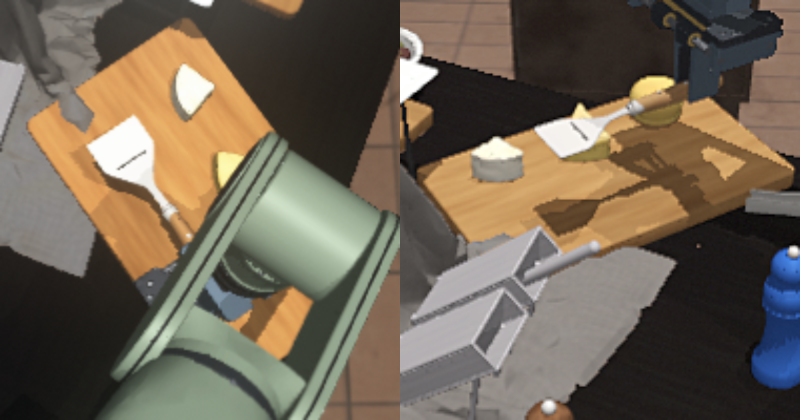

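Picture: the slicer is held level, right side up, over the board's free half. Its blade is at crop (125,150) left, clear of brie and wedge. A cloth corner lies on the board at crop (75,110), so I shift 20 mm away from it and lower.

>>> {"name": "step_arm", "arguments": {"plan": [-0.5, 0, 2, 0, 0, 0, -0.5, 0, 2, 0, 0, 0, -0.5, 0, 2, 0, 0, 0, -0.5, 0, 2, 0, 0, 0, 0, 0, 1.5, 0, 0, 0]}}

```text
time_s: 22.27
ee_pos: [423.9, -310.9, 60.8]
ee_rot: [-180.0, -0.0, 33.4]
force: [0.1, 0.3, -0.3]
gripper_width: 18.1
gripper_force: 30.0
```

>>> {"name": "step_arm", "arguments": {"plan": [0, 0, 0.7, 0, 0, 0, 0, 0, 0.4, 0, 0, 0, 0, 0, 0, 0, 0, 0, 0, 0, 0, 0, 0, 0]}}

```text
time_s: 22.6
ee_pos: [425.5, -311.7, 51.4]
ee_rot: [179.9, -0.1, 33.4]
force: [-0.4, -0.3, -1.2]
gripper_width: 17.7
gripper_force: 30.0
```

Run:
```python
from p import *
Q=viewer.grab_frame('side'); T=viewer.grab_frame('top'); s=sensors.state(); print(s['force'],s['ee_pos'],s['ee_rot'])
o=R.from_euler('xyz',s['ee_rot'],degrees=True)
L=[]
for q in (Q,T):
  d=viewer.pinpoint('slicer_tip',q); print(proj(q,s['ee_pos']+o.apply([182,0,16])),[(x['location'],x['score']) for x in d[:2]])
  if d: L.append(ray(q,d[0]['location']))
if len(L)==2: print(tri(*L))
```

```text
[-0.01919914 -0.53661954  0.55800036] [ 425.57218942 -311.95856964   51.70395936] [ 1.79827968e+02 -7.91075618e-02  3.34115667e+01]
[317.16590071 232.46613686] [([318.4, 229.7], 0.97)]
[366.6207982  222.42522093] [([364.3, 222.5], 0.79)]
(array([ 574.15636496, -205.23054245,   49.74648304]), np.float64(0.5766127665474231))
```

>>> {"name": "step_arm", "arguments": {"plan": [0, 0, 0.3, 0, 0, 0, 0, 0, 0.3, 0, 0, 0, 0, 0, 0.1, 0, 0, 0, 0, 0, 0, 0, 0, 0]}}

```text
time_s: 23.13
ee_pos: [424.5, -311.4, 43.2]
ee_rot: [-180.0, -0.0, 33.4]
force: [0.7, 0.1, -0.8]
gripper_width: 18.3
gripper_force: 30.0
```

>>> {"name": "step_arm", "arguments": {"plan": [0, 0, 0.2, 0, 0, 0, 0, 0, 0.1, 0, 0, 0, 0, 0, 0, 0, 0, 0, 0, 0, 0, 0, 0, 0]}}

```text
time_s: 23.47
ee_pos: [424.7, -311.6, 40.5]
ee_rot: [180.0, -0.0, 33.4]
force: [-0.5, -0.4, -0.0]
gripper_width: 18.1
gripper_force: 30.0
```

>>> {"name": "step_arm", "arguments": {"plan": [0, 0, 0.1, 0, 0, 0, 0, 0, 0.1, 0, 0, 0, 0, 0, 0, 0, 0, 0, 0, 0, 0, 0, 0, 0]}}

```text
time_s: 23.8
ee_pos: [424.9, -311.7, 39.0]
ee_rot: [179.9, -0.0, 33.4]
force: [-1.6, -0.5, 3.5]
gripper_width: 17.9
gripper_force: 30.0
```

Run:
```python
from p import *
Q=viewer.grab_frame('side'); T=viewer.grab_frame('top'); s=sensors.state(); print(s['force'],s['ee_pos'],s['torque'])
L=[]
for q in (Q,T):
  d=viewer.pinpoint('slicer_tip',q); print([(x['location'],x['score']) for x in d[:1]]); L.append(ray(q,d[0]['location']))
print(tri(*L))
cv2.imwrite('pics/m6.png',cv2.resize(Q['img'][150:270,260:420],(800,600),interpolation=2)[:,:,::-1])
```

```text
[-1.16443079 -0.47398627  3.29665472] [ 424.89744913 -311.73794654   38.92011147] [0.05592456 0.10801335 0.01339718]
[]Traceback (most recent call last):
  File "<stdin>", line 5, in <module>
IndexError: list index out of range
```

Contact at 3.3 N at the expected height. Releasing and rising.

>>> {"name": "step_arm", "arguments": {"plan": [0, 0, 0, 0, 0, 0, 0, 0, 0, 0, 0, 0, 0, 0, 0, 0, 0, 0, 0, 0, 0, 0, 0, 0, 0, 0, 0, 0, 0, 0], "hand": 4.5}}

```text
time_s: 24.37
ee_pos: [424.7, -311.5, 38.4]
ee_rot: [180.0, -0.0, 33.4]
force: [-1.0, -0.0, 0.2]
gripper_width: 44.8
gripper_force: 0.0
```

>>> {"name": "step_arm", "arguments": {"plan": [0, 0, -0.5, 0, 0, 0, 0, 0, -2, 0, 0, 0, 0, 0, -3, 0, 0, 0, 0, 0, -3, 0, 0, 0, 0, 0, -3, 0, 0, 0]}}

```text
time_s: 24.78
ee_pos: [424.4, -311.4, 155.1]
ee_rot: [180.0, -0.0, 33.4]
force: [0.3, -0.5, -0.8]
gripper_width: 45.3
gripper_force: 0.0
```

>>> {"name": "step_arm", "arguments": {"plan": [-3, 0, -2, 0, 0, 0, -3, 0, -2, 0, 0, 0, 0, 3, -2, 0, 0, 0, 0, 3, 0, 0, 0, 0, 0, 0, 0, 0, 0, 0]}}

```text
time_s: 25.2
ee_pos: [410.2, -399.3, 215.5]
ee_rot: [179.5, -0.1, 33.3]
force: [0.7, -0.8, -0.6]
gripper_width: 45.1
gripper_force: 0.0
```

Run:
```python
from p import *
Q=viewer.grab_frame('side'); T=viewer.grab_frame('top')
for n in('slicer_tip','slicer_butt','slicer','spoon','jar','wedge','brie','round','mill_a'):
  D=[viewer.pinpoint(n,q) for q in (Q,T)]; print(n,[[np.round(x['location'],1).tolist() for x in d[:4]] for d in D])
  if D[0] and D[1]: 
    X,e=tri(ray(Q,D[0][0]['location']),ray(T,D[1][0]['location'])); r=X[:2]-[537.6,-316.4]; print('  ',X.round(),e.round(1),'board',(r@[-.557,.83]).round(),(r@[-.83,-.557]).round())
a=cv2.resize(T['img'][140:350,310:510],(400,420)); b=cv2.resize(Q['img'][150:360,250:450],(400,420))
cv2.imwrite('pics/m7.png',np.hstack([a,b])[:,:,::-1])
```

```text
slicer_tip [[[319.0, 232.4]], [[363.8, 223.4], [147.0, 262.9]]]
   [ 573. -205.   42.] 1.3 board 73.0 -92.0
slicer_butt [[[396.8, 206.0]], [[420.0, 299.5], [406.1, 189.2]]]
   [ 398. -325.   36.] 11.6 board 70.0 121.0
slicer [[[357.2, 224.4]], [[391.9, 262.4]]]
   [ 488. -269.   19.] 2.0 board 67.0 15.0
spoon [[[359.9, 181.5], [295.1, 267.9]], [[294.2, 206.4]]]
   [516. -54. 297.] 68.3 board 229.0 -128.0
jar [[[349.5, 430.5]], [[186.4, 232.9]]]
   [526. 222. -39.] 85.7 board 453.0 -290.0
wedge [[[324.7, 201.0]], [[433.5, 224.3]]]
   [ 575. -368.   12.] 5.9 board -64.0 -2.0
brie [[[289.7, 212.0]], [[405.4, 190.5]]]
   [ 655. -304.   22.] 2.5 board -55.0 -104.0
round [[[360.5, 182.4], [396.0, 204.0]], [[467.5, 264.5]]]
   [ 483. -439.   24.] 0.0 board -72.0 114.0
mill_a [[[312.5, 384.4], [388.7, 478.5], [420.1, 302.6]], [[284.2, 322.0], [114.3, 291.8], [189.1, 231.7]]]
   [ 469.   -1. -243.] 214.6 board 300.0 -119.0
```

View pics/m7.png

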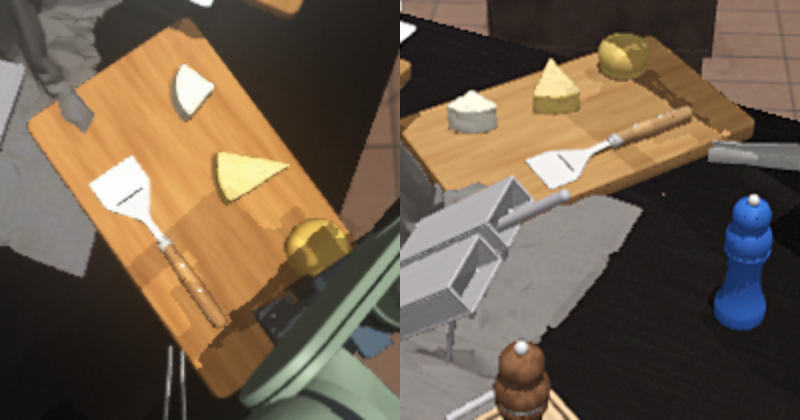

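The picture shows the slicer flat on the board's free half (blade (120,185), butt (220,315) in the left crop), clear of every cheese. The spoon is still in its pocket, and the detector puts both mills where I stood them on the tray.

```bash
python3 -c "
from workcell import env
print(env.job_done())"
```

```text
the job is handed in; nothing more can be done
None
```

The job is handed in at about 25 s of the 72 s allowed, though the hand-in returned no verdict. Both mills stand released on the tray either side of the jar, and the slicer lies flat, right side up, on the board's free half, clear of the cheeses.

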